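# Find the half-full ball tin by its weight shift and weigh its balls

### The arm

A 6-joint arm with a two-finger parallel gripper is mounted at the origin on the work surface. World frame = base frame: x ahead of the robot, y to its left, z up, the work surface at z = 0. Lengths are in m, angles in rad, forces in N, time in s.
With the tool pointing down it reaches from about 0.35 to 0.875 m from the base axis. Payload 4.2 kg.
Tool frame: the origin (TCP) lies at the very end of the fingers, on their centre line; the grasp point (between the pads) lies 19 mm behind it (ctrl.hold_point_z is the distance from the TCP to the grasp point, in m); x points along the fingers, y is the direction in which the jaws open and shut, and the axes are right-handed (so a half turn about x gives the same grasp; the last joint's range is limited). The gripper opens to 85 mm and grips with 20 to 120 N. Pads are 22 mm wide; open, the fingers measure 114 mm over their backs; the gripper's body (76 mm by 85 mm) begins 54 mm behind the grasp point. The pads swing forward as they close: fully open they stand 13 mm farther back than shut.
Start: joints at [-0.855, 0.385, 0.008, 0, -1.194, -0.259], TCP at [0.276, -0.561, 0.231] pointing down, gripper open.
Joint ranges: [-3.14, 3.14], [-1.21, 2.06], [-1.07, 1.41], [-3.16, 2.05], [-2.99, -0.16], [-3.1, 3.1]. Speed limits (rad/s): [2.79, 2.79, 3.14, 3.14, 3.14, 3.14].

### API

Orientations are given as a unit quaternion [w, x, y, z].
In Python, from station import ctrl, fingers, solver, read_camera, get_t, get_qpos, get_dq, get_joint_efforts, get_ee_pos, get_orientation, get_wrist_force, get_moment, get_opening gives the robot as it stands. Calls block until the motion is done:
- ctrl.goto(position, orientation): joint-space move of the TCP to a pose.
- ctrl.servo_line(position, frame=None, feed=0.15): straight line of the TCP; frame=None keeps the orientation; feed is the mean speed in m/s.
- ctrl.goto_joints(angles): joint-space move.
- fingers.set_gripper(opening, force=None): opening from 0.0 (shut) to 1.0 (fully open); force is the grip in N (None keeps the last); returns when the fingers have stopped.
- ctrl.wait(seconds).
- solver.solve_ik(position, orientation): joint angles nearest the present ones, or None.
- read_camera(name): name is "side" or "top"; returns a dict with "frame" (480x640x3 uint8, blue, green, red), "depth" (480x640 float32, m along the optical axis (not along the pixel's ray), 0 where there is no reading), "K" (3x3 intrinsics, pixels), "R" (3x3) and "t" (3): a world point X has camera coordinates R X + t. Camera axes: x right, y down, z forward; pixel columns grow to the right and rows downward; lengths in m; the calibration is good to about 2 mm. A picture is of the moment at which its call begins.
A pose or a line that the arm cannot do raises ctrl.PlanningError and nothing moves.
- ctrl.job_done(): hands the job in, once; it reports no verdict.
Readings, each from a call of its own:
- get_t(): time.
- get_qpos(): joint angles.
- get_dq(): joint speeds.
- get_joint_efforts(): joint torques, N m.
- get_ee_pos(): TCP position.
- get_orientation(): TCP orientation.
- get_wrist_force(): force on the tool from outside, world axes, zero at the start.
- get_moment(): the same for the moment, N m.
- get_opening(): opening from 0.0 (shut) to 1.0 (fully open).
Only numpy, scipy, OpenCV 4.12 (cv2) and the standard library are available. Lean on these libraries where they do the work, as an engineer would, in place of code of your own. Each camera call takes 0.05 s, during which the arm holds its last target. There are 200 camera calls.

### The job

Two of the three look-alike steel tins are packed full of grinding balls and one is only half full: tip the tins gently in the hand and feel which one's weight shifts, then pour all the balls of that half-full tin, and no others, into the dish of the balance. Leave every tin standing level on its own mark on the board, pointing along it as before, and do not bump the jar, the seed dish or the sample pack.

Things in the scene. Friction and masses are not known exactly. Their poses are not given: they have to be found in the camera images.
- tin1_center (a point): Centre of tin 1, 25 mm above its underside. Three look-alike steel ball tins: 40 mm wide (y), 50 mm high (z up), long in x from -74 mm (open spout) to +70 mm (closed end); roof from x = -58 mm. Hold across the width. An empty tin weighs 90 to 190 g, unknown. Single-file channel 33 mm wide for 30 mm balls, closed at x = +66 mm, flat floor 21 mm below this point.
- tin2_center (a point): Centre of tin 2, the same outwardly as tin 1. Spout of each tin, at its -x end: the channel floor rises at 15 degrees from x = -44 mm to the tip at x = -74 mm, 13 mm below the centre; a light 36 mm flap hangs from the roof's edge, hides the inside and is pushed open by the balls. Level or spout-up the balls stay in; tipped spout-down somewhere past 18 to 28 degrees they roll out one by one.
- tin3_center (a point): Centre of tin 3, the same outwardly as tin 1. Contents, differing each time: two tins are packed with 4 ceramic balls (64 g each), which shift only 3 mm; one, unknown, is half full with 2 steel balls (111 g each), which run to the lower end, about 63 mm, when it is tipped 3 degrees or more either way. Total weights overlap: only the shift of weight tells.
- board: fixed grey board 210 x 340 x 6 mm on which the tins stand side by side on brown card marks, 110 mm apart along its y, tin 2 in the middle; origin at the centre of its underside, x along the tins
- pan_floor (a point): centre of the inner floor of the balance's round steel dish: inside radius 63 mm at the floor, 85 mm at the rim, rim 41 mm above this point. The dish stands on a white balance 190 x 170 mm, 45 mm high, fixed to the bench; it moves only up and down
- pan (a joint): how far the dish has sunk on its spring, m: 0 empty, 5 mm for every 100 g (two steel balls: 11.1 mm); stops at 23 mm
- jar: bystander: loose glass jar with white cap, 60 mm across, 90 mm high, origin at the centre of its underside
- dish: bystander: low glass seed dish, 90 mm across, 16 mm high, stuck down; origin at the centre of its underside
- bag: bystander: small upright paper-covered sample pack 45 x 82 x 134 mm, stuck down; origin at the centre of its underside
Not all that is in view belongs to the job. Leave any black or turquoise look-alike of the part that bears tin2_center alone.

How it is judged:
At the end, for the whole second after the job is handed in: the dish has sunk 10.3 to 11.9 mm (both steel balls and nothing else in it), and each tin stands within 30 mm of where it began, upright within 0.08 rad and its length within 0.3 rad of the board's x (value of joint pan between 0.0103 and 0.0119 m and distance of each of tin1_center, tin2_center, tin3_center from where it was at the start of the episode below 0.03 m and angle between each of tin1_center, tin2_center, tin3_center's own z axis and vertical below 0.08 rad and angle between the x axis of each of tin1_center, tin2_center, tin3_center and the x axis of board, either way round below 0.3 rad); the robot touches nothing.
It fails at once if the jar is shifted more than 20 mm (distance of jar from where it was at the start of the episode above 0.02 m).
It fails at once if the robot bumps the seed dish or the sample pack (over 3 N) (contact force between any of the arm, the fingers and dish above 3 N or contact force between any of the arm, the fingers and bag above 3 N).
It also fails if it takes over 72 s, if anything falls off the work surface, if the arm or the gripper's body presses on something with over 40 N, if the wrist force passes 120 N, or if a joint passes its speed limit or range.

## Working session

There is one attempt and no reset: what is moved stays moved. The work goes in short steps, each a Python script; the robot and the scene stay as the last script left them, time stands still between calls to the robot, and variables do not carry over. Pictures are saved under pics/ and viewed, about 8 in all and at most 12, crops included, and the job is handed in when it is done.

```bash
ls; mkdir -p pics
python3 - <<'E'
from station import *
import cv2,numpy as np
for n in("top","side"):
    c=read_camera(n); cv2.imwrite(f"pics/{n}0.png",c["frame"]); np.savez(f"pics/{n}0.npz",**c)
    print(n,c["K"].tolist(),np.round(c["R"],4).tolist(),c["t"])
print(get_t(),get_orientation(),get_wrist_force(),ctrl.hold_point_z)
E
```

```text
pics
top [[570.7554059839542, 0.0, 320.5684355397474], [0.0, 570.7554059839542, 238.42010047327972], [0.0, 0.0, 1.0]] [[0.0277, -0.9996, -0.0004], [-0.9926, -0.0274, -0.1182], [0.1182, 0.0037, -0.993]] [0.06659366 0.51344221 1.46751753]
side [[478.36135928418037, 0.0, 310.72619819365036], [0.0, 478.36135928418037, 229.20366037572646], [0.0, 0.0, 1.0]] [[-0.9695, -0.2451, 0.0024], [-0.1272, 0.4945, -0.8598], [0.2095, -0.8339, -0.5106]] [0.51169588 0.09861715 1.07091335]
0.1 [ 0.68856791 -0.15939182  0.68894209  0.16070867] [ 0.09263713  0.00080613 -0.21152747] 0.0187
```

View pics/top0.png

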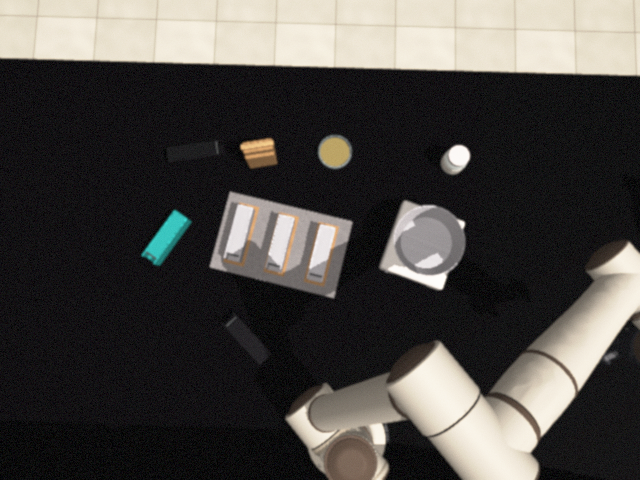

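View pics/side0.png

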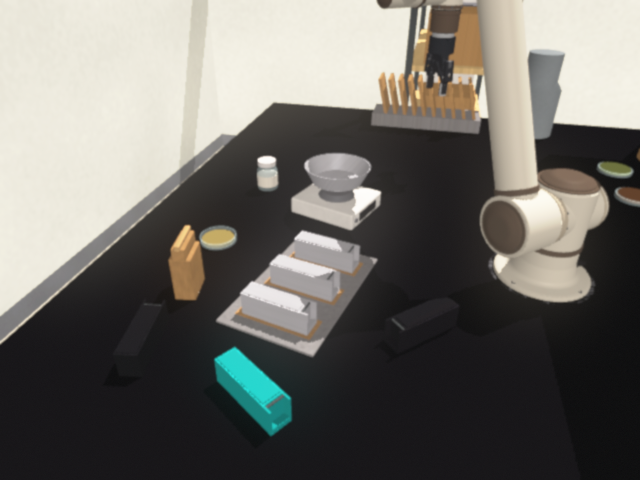

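The top view shows three white tins on the grey board at about (240,233), (281,242) and (321,252), spouts at the lower (robot-side) ends. The balance dish is at (429,241), jar (455,160), seed dish (335,152) and pack (260,153). The turquoise tin (166,237) and the black ones (193,151) and (247,340) stand off the board, so they are look-alikes to leave alone.

```bash
cat > h.py <<'E'
import numpy as np,cv2
def cloud(c):
    v,u=np.mgrid[0:480,0:640]; d=c["depth"]; K=c["K"]
    p=np.stack([(u-K[0,2])*d/K[0,0],(v-K[1,2])*d/K[1,1],d],-1)
    return (p-c["t"])@c["R"]     # R^T(p-t)
E
python3 - <<'E'
from h import *
c=dict(np.load("pics/top0.npz")); P=cloud(c); z=P[...,2]; ok=c["depth"]>0
reg=np.zeros_like(ok); reg[185:305,205:360]=1
m=(ok&reg&(z>.04)&(z<.075)).astype(np.uint8)
n,l,s,ce=cv2.connectedComponentsWithStats(m)
for i in range(1,n):
    if s[i,4]<60: continue
    q=P[l==i]; zt=np.median(q[:,2]); q=q[abs(q[:,2]-zt)<.006]
    r=cv2.minAreaRect((q[:,:2]*1000).astype(np.float32)); print(np.round(ce[i]),s[i,4],"z",zt.round(4),r,q[:,:2].mean(0).round(4))
# board
b=ok&reg&(z>.002)&(z<.012)&(c["frame"].min(-1)>60)
q=P[b]; print("board",np.median(q[:,2]),cv2.minAreaRect((q[:,:2]*1000).astype(np.float32)))
# dish & jar & others by height
for nm,(r0,r1,c0,c1),lo in (("pan",(190,300,370,480),.07),("jar",(130,185,430,485),.07),("bag",(125,180,230,290),.1),("dish",(125,180,305,365),.006)):
    w=np.zeros_like(ok); w[r0:r1,c0:c1]=1; w&=ok&(z>lo); q=P[w]
    print(nm,q.shape,"zmax",np.percentile(q[:,2],[2,50,98]).round(4),cv2.minEnclosingCircle((q[:,:2]*1000).astype(np.float32)))
    if nm=="pan":
        t=q[:,2]>np.percentile(q[:,2],98)-.008; e=q[t]; A=np.c_[2*e[:,:2],np.ones(len(e))]
        s_=np.linalg.lstsq(A,(e[:,:2]**2).sum(1),rcond=None)[0]; print("rim fit",s_[:2],np.sqrt(s_[2]+s_[:2]@s_[:2]),e[:,2].mean())
        k=np.hypot(*(P[...,:2]-s_[:2]).transpose(2,0,1))<.04; print("floor z",np.median(z[k&ok]))
E
```

```text
[239. 231.] 862 z 0.0558 ((518.35400390625, 294.0998840332031), (41.94998550415039, 143.39524841308594), 77.62342834472656) [0.5225 0.2929]
[280. 241.] 839 z 0.056 ((495.3272705078125, 186.7100372314453), (41.23183059692383, 143.9276123046875), 77.71379852294922) [0.4991 0.1856]
[321. 251.] 823 z 0.0561 ((471.987060546875, 79.4913330078125), (40.48379135131836, 143.63330078125), 77.80428314208984) [0.4761 0.0786]
board 0.005779642382147095 ((497.5304260253906, 186.72572326660156), (343.94580078125, 214.02891540527344), 77.62370300292969)
pan (3934, 3) zmax [0.0823 0.0916 0.1302] ((502.2314147949219, -185.01634216308594), 88.04985046386719)
rim fit [ 0.50217795 -0.18437555] 0.08437268879080628 0.12716630621495273
floor z 0.0876516680808622
jar (354, 3) zmax [0.0766 0.0876 0.0948] ((728.2704467773438, -268.89886474609375), 28.610925674438477)
bag (439, 3) zmax [0.1014 0.1255 0.1382] ((726.742431640625, 245.20175170898438), 40.584049224853516)
dish (692, 3) zmax [0.0061 0.0094 0.0176] ((755.4959106445312, 47.9777946472168), 102.23739624023438)
```

Run:
```python
import cv2
a=cv2.imread("pics/top0.png")[185:305,205:480]; cv2.imwrite("pics/crop1.png",cv2.resize(a,None,fx=2.9,fy=2.9,interpolation=cv2.INTER_CUBIC))
```

```text
(no output)
```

View pics/crop1.png

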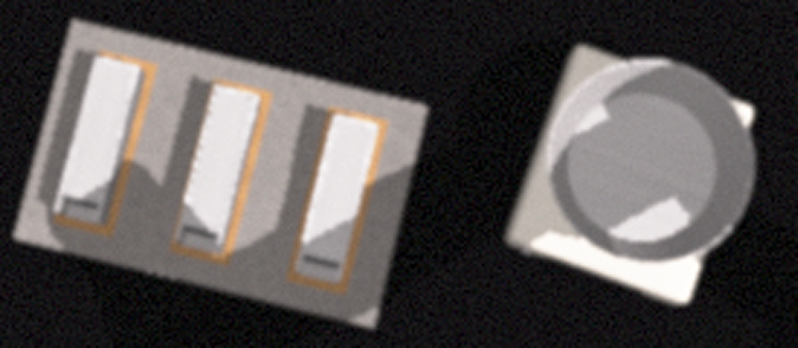

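The crop confirms it: three white tins on brown marks, with their dark spout slots at the lower (−x) end, and the dish to the right. Yaw is about −12.3°. Next I check IK on every pose before moving.

```bash
cat >> h.py <<'E'
from scipy.spatial.transform import Rotation as Ro
from station import *
YAW=np.deg2rad(-12.3); AX=np.array([np.cos(YAW),np.sin(YAW),0]); AY=np.array([-np.sin(YAW),np.cos(YAW),0])
B=np.array([0.4974,0.1865,0.031])
TIN={k:B+AY*.110*s for k,s in zip("ABC",(-1,0,1))}   # A nearest the balance
PAN=np.array([0.502,-0.1845,0.1285])                 # rim centre
S=1; GR=.004
def rot(phi): return Ro.from_euler('z',YAW)*Ro.from_euler('y',np.deg2rad(phi))   # phi<0 spout down
def pose(c,phi=0):
    R=rot(phi); M=R.as_matrix(); x=-M[:,2]; y=S*M[:,1]; T=np.stack([x,y,np.cross(x,y)],1)
    q=Ro.from_matrix(T).as_quat(); p=np.asarray(c)+R.apply([0,0,GR])+x*ctrl.hold_point_z
    return p,q[[3,0,1,2]]
def up(c,h): return np.asarray(c)+[0,0,h]
def pour(phi,h,a=.02):                               # tin centre with bottom spout corner h above rim, a past the pan centre
    return PAN+AX*a+[0,0,h]-rot(phi).apply([-.074,0,-.025])
def line(c,phi=0,feed=.15): p,q=pose(c,phi); ctrl.servo_line(p,q,feed)
def meas(n=12,dt=.03):
    f=[];m=[]
    for _ in range(n): ctrl.wait(dt); f.append(get_wrist_force()); m.append(get_moment())
    return np.mean(f,0),np.mean(m,0),np.std(m,0)
E
python3 - <<'E'
import h; from h import *
for s in(1,-1):
    h.S=s; print(s)
    for n,c,p in [(k,up(v,z),ph) for k,v in TIN.items() for z in(0,.13) for ph in(0,7)]+[("pour",pour(a,b),a) for a,b in((-8,.06),(-20,.008),(-40,-.008))]:
        r=solver.solve_ik(*pose(c,p)); print(n,p,None if r is None else np.round(r,2))
E
```

```text
1
A 0 [ 0.5   0.43 -0.6  -0.   -0.55 -2.29]
A 7 [ 0.46  0.47 -0.48 -0.11 -0.72 -2.15]
A 0 [ 0.5   0.23 -0.46  0.   -0.89 -2.29]
A 7 [ 0.46  0.28 -0.36 -0.09 -1.03 -2.19]
B 0 [ 0.66  0.49 -0.47 -0.   -0.61 -2.45]
B 7 [ 0.61  0.53 -0.35 -0.13 -0.78 -2.3 ]
B 0 [ 0.66  0.31 -0.34  0.   -0.92 -2.45]
B 7 [ 0.61  0.35 -0.24 -0.1  -1.07 -2.34]
C 0 [ 0.78  0.57 -0.3  -0.   -0.7  -2.57]
C 7 [ 0.73  0.6  -0.18 -0.13 -0.86 -2.43]
C 0 [ 0.78  0.41 -0.18  0.   -0.98 -2.57]
C 7 [ 0.73  0.45 -0.07 -0.11 -1.12 -2.47]
pour -8 [-0.06  0.34 -0.14  0.03 -0.96 -1.74]
pour -20 [-0.05  0.28 -0.4   0.11 -0.55 -1.82]
pour -40 None
-1
A 0 [ 0.5   0.43 -0.6   0.   -0.55  0.85]
A 7 [ 0.46  0.47 -0.48 -0.11 -0.72  0.99]
A 0 [ 0.5   0.23 -0.46  0.   -0.89  0.85]
A 7 [ 0.46  0.28 -0.36 -0.09 -1.03  0.95]
B 0 [ 0.66  0.49 -0.47  0.   -0.61  0.69]
B 7 [ 0.61  0.53 -0.35 -0.13 -0.78  0.84]
B 0 [ 0.66  0.31 -0.34  0.   -0.92  0.69]
B 7 [ 0.61  0.35 -0.24 -0.1  -1.07  0.8 ]
C 0 [ 0.78  0.57 -0.3   0.   -0.7   0.57]
C 7 [ 0.73  0.6  -0.18 -0.13 -0.86  0.71]
C 0 [ 0.78  0.41 -0.18  0.   -0.98  0.57]
C 7 [ 0.73  0.45 -0.07 -0.11 -1.12  0.67]
pour -8 [-0.06  0.34 -0.14  0.03 -0.96  1.41]
pour -20 [-0.05  0.28 -0.4   0.11 -0.55  1.32]
pour -40 None
```

```bash
sed -i "s/def rot(phi): return .*/def rot(phi): return Ro.from_euler('z',YAW)*Ro.from_euler('y',np.deg2rad(phi))   # phi<0 spout down/; s/PAN+AX\*a+/PAN+rot(0).apply([a,0,0])+/" h.py
python3 - <<'E'
import h; from h import *
for s in(1,-1):
  h.S=s
  for yaw in range(-180,180,30):
    h.YAW=np.deg2rad(yaw); o=[]
    for a,b in((-8,.06),(-25,0),(-40,-.008)):
        r=solver.solve_ik(*pose(pour(a,b),a)); o.append(None if r is None else np.round(r,2).tolist())
    print(s,yaw,*o)
E
```

```text
1 -180 [-0.05, 0.17, -0.36, 0.01, -1.18, 1.62] [-0.05, 0.38, -0.25, 0.02, -1.38, 1.61] [-0.04, 0.53, -0.1, 0.03, -1.64, 1.6]
1 -150 [-0.11, 0.2, -0.36, 0.09, -1.13, 2.16] [-0.01, 0.36, -0.36, 0.23, -1.24, 1.99] [0.05, 0.48, -0.28, 0.3, -1.46, 1.91]
1 -120 [-0.14, 0.24, -0.32, 0.15, -1.06, 2.68] [-0.0, 0.33, -0.47, 0.44, -1.04, 2.35] [0.09, 0.4, -0.5, 0.6, -1.19, 2.14]
1 -90 [-0.15, 0.28, -0.27, 0.16, -1.0, -3.08] [-0.03, 0.29, -0.58, 0.64, -0.79, 2.69] [0.05, 0.3, -0.74, 1.0, -0.87, 2.29]
1 -60 [-0.13, 0.32, -0.21, 0.14, -0.96, -2.56] [-0.07, 0.26, -0.66, 0.77, -0.53, 3.08] [-0.22, 0.21, -0.9, 1.68, -0.5, 2.32]
1 -30 [-0.09, 0.34, -0.16, 0.07, -0.95, -2.04] [-0.06, 0.25, -0.64, 0.58, -0.35, -2.55] None
1 0 [-0.04, 0.33, -0.14, -0.01, -0.96, -1.52] [-0.05, 0.26, -0.41, -0.05, -0.47, -1.48] [-0.08, 0.19, -0.52, -0.31, -0.18, -1.2]
1 30 [-0.0, 0.31, -0.14, -0.08, -1.0, -1.01] [-0.12, 0.27, -0.25, -0.39, -0.73, -0.67] [-0.31, 0.25, -0.26, -0.8, -0.73, -0.21]
1 60 [0.03, 0.27, -0.17, -0.14, -1.06, -0.49] [-0.16, 0.31, -0.17, -0.49, -0.99, -0.11] [-0.36, 0.34, -0.12, -0.78, -1.12, 0.2]
1 9
[... 1135 characters left out ...]
.96, 1.62] [-0.05, 0.26, -0.41, -0.05, -0.47, 1.66] [-0.08, 0.19, -0.52, -0.31, -0.18, 1.94]
-1 30 [-0.0, 0.31, -0.14, -0.08, -1.0, 2.13] [-0.12, 0.27, -0.25, -0.39, -0.73, 2.47] [-0.31, 0.25, -0.26, -0.8, -0.73, 2.93]
-1 60 [0.03, 0.27, -0.17, -0.14, -1.06, 2.65] [-0.16, 0.31, -0.17, -0.49, -0.99, 3.03] [-0.36, 0.34, -0.12, -0.78, -1.12, -2.94]
-1 90 None [-0.16, 0.34, -0.13, -0.46, -1.21, -2.79] [-0.33, 0.43, -0.01, -0.66, -1.43, -2.61]
-1 120 [0.04, 0.19, -0.29, -0.13, -1.17, -2.6] [-0.13, 0.37, -0.13, -0.35, -1.37, -2.36] [-0.25, 0.5, 0.04, -0.48, -1.64, -2.27]
-1 150 [0.0, 0.17, -0.33, -0.08, -1.19, -2.06] [-0.09, 0.38, -0.17, -0.18, -1.42, -1.94] [-0.14, 0.54, 0.02, -0.24, -1.71, -1.9]
```

```bash
cat >> h.py <<'E'
def sense(k):
    c=TIN[k]
    ctrl.goto(*pose(up(c,.11))); line(c,0,.15)
    fingers.set_gripper(.2,80); print("open",round(get_opening(),3))
    line(up(c,.05),0,.12); out={}
    for ph in (7,0,-7,0):
        line(up(c,.05),ph,.05); ctrl.wait(.3); f,m,s=meas()
        print(k,ph,"F",f.round(2),"My",round(float(m@AY),4),"sd",s.max().round(4),"t",round(get_t(),1))
def putback(k):
    line(up(TIN[k],.003),0,.12); line(up(TIN[k],-.0005),0,.03)
    fingers.set_gripper(1.0); line(up(TIN[k],.11),0,.25); print("t",get_t())
E
python3 - <<'E'
from h import *
sense("A")
E
```

```text
open 0.465
A 7 F [ 0.19 -0.03 -4.08] My -0.3695 sd 0.041 t 5.4
A 0 F [-0.   -0.08 -3.76] My 0.0148 sd 0.0298 t 6.4
A -7 F [-0.14  0.1  -3.92] My 0.3903 sd 0.0382 t 7.5
A 0 F [ 0.06 -0.29 -3.85] My 0.0166 sd 0.0294 t 8.5
```

Run:
```python
from h import *
putback("A"); sense("B")
```

```text
t 10.4083
open 0.465
B 7 F [ 0.23  0.06 -3.87] My -0.3815 sd 0.0309 t 13.8
B 0 F [ 0.11  0.11 -3.99] My 0.0092 sd 0.0259 t 14.8
B -7 F [-0.11 -0.16 -3.98] My 0.3692 sd 0.0303 t 15.8
B 0 F [-0.01  0.23 -3.94] My 0.0175 sd 0.0316 t 16.9
```

Run:
```python
from h import *
putback("B"); sense("C")
```

```text
t 18.8083
open 0.465
C 7 F [-0.05 -0.12 -3.68] My -0.2841 sd 0.0331 t 22.2
C 0 F [ 0.05 -0.1  -3.42] My 0.05 sd 0.0357 t 23.2
C -7 F [-0.09 -0.25 -3.64] My 0.2971 sd 0.0531 t 24.2
C 0 F [ 0.18 -0.06 -3.37] My -0.0577 sd 0.0343 t 25.2
```

Tin C, farthest from the balance, clearly shifts: 0.108 N·m between the two level readings, against under 0.01 for A and B. I carry it to the dish.

Run:
```python
import h; from h import *
line(up(TIN["C"],.13),0,.2)
h.YAW=np.deg2rad(70)
ctrl.goto(*pose(pour(0,.06),0)); line(pour(-8,.04),-8,.05); ctrl.wait(.5)
line(pour(-14,.005),-14,.05)
for n in("side","top"):
    c=read_camera(n); cv2.imwrite(f"pics/{n}1.png",c["frame"])
a=cv2.imread("pics/side1.png")[100:260,230:450]; b=cv2.imread("pics/top1.png")[160:320,330:550]
cv2.imwrite("pics/pre.png",np.vstack([cv2.resize(x,None,fx=1.85,fy=1.85) for x in (a,b)]))
print(get_t(),get_wrist_force())
```

```text
29.275 [-0.58071757  0.18966744 -3.62213377]
```

View pics/pre.png

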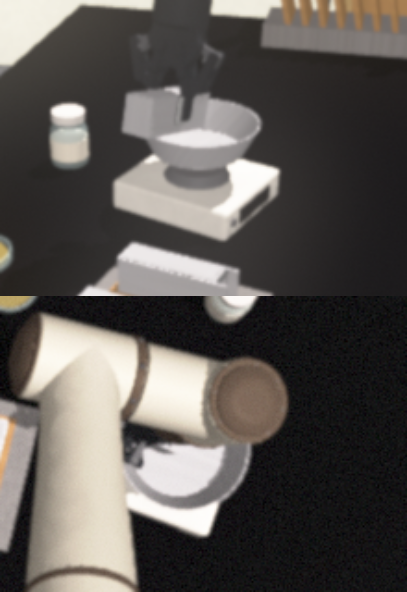

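The pictures show the tin's closed end toward the side camera at crop (140,115), with the spout inside the dish outline and the jar well clear. Now I pour slowly.

Run:
```python
import h; from h import *
h.YAW=np.deg2rad(70)
F0=meas(6)[0][2]; print(F0)
for ph in range(-17,-42,-3):
    line(pour(ph,max(-.008,.005-.001*(-14-ph))),ph,.02)
    f=meas(5,.03)[0][2]; print(ph,round(f,2),round(get_t(),1))
    if f-F0>1.75: break
ctrl.wait(.4); print(meas(8)[0].round(2),get_t())
c=read_camera("side"); cv2.imwrite("pics/side2.png",c["frame"]); c2=read_camera("top"); 
cv2.imwrite("pics/post.png",np.vstack([cv2.resize(x,None,fx=1.85,fy=1.85) for x in (c["frame"][100:260,230:450],c2["frame"][160:320,330:550])]))
```

```text
-3.588876512743091
-17 -3.03 29.9
-20 -3.33 30.3
-23 -2.65 30.7
-26 -0.96 31.1
[-0.29  0.1  -1.44] 31.8167
```

View pics/post.png

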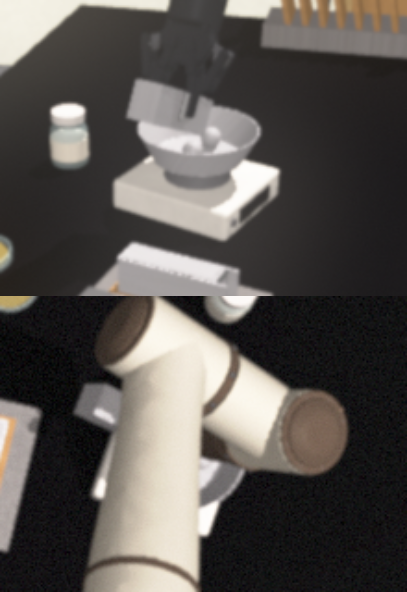

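Two balls lie in the dish at crop (188,146) and (210,140). The 2.15 N weight loss matches two steel balls (2.18 N). I return the tin.

Run:
```python
import h; from h import *
y0=h.YAW; h.YAW=np.deg2rad(70)
line(up(pour(-26,-.007),.09),-26,.12); h.YAW=y0
ctrl.goto(*pose(up(TIN["C"],.13))); line(up(TIN["C"],.02),0,.15)
print(meas(6)[0].round(2)); putback("C")
ctrl.goto_joints([-0.855,0.385,0.008,0,-1.194,-0.259]); print(get_t())
c=read_camera("top"); P=cloud(c); z=P[...,2]; ok=c["depth"]>0
cv2.imwrite("pics/fin_t.png",c["frame"]); s=read_camera("side"); cv2.imwrite("pics/fin_s.png",s["frame"])
cv2.imwrite("pics/fin.png",np.hstack([cv2.resize(c["frame"][120:310,140:490],(400,217)),cv2.resize(s["frame"][130:360,190:400],(238,260))[:217]]).repeat(1,0))
reg=np.zeros_like(ok); reg[185:305,205:360]=1
m=(ok&reg&(z>.04)&(z<.075)).astype(np.uint8); n,l,st,ce=cv2.connectedComponentsWithStats(m)
for i in range(1,n):
    if st[i,4]<60: continue
    q=P[l==i]; q=q[abs(q[:,2]-np.median(q[:,2]))<.006]; A=np.c_[q[:,:2],np.ones(len(q))]
    print(ce[i].round(),np.median(q[:,2]).round(4),cv2.minAreaRect((q[:,:2]*1000).astype(np.float32)),np.linalg.lstsq(A,q[:,2],rcond=None)[0][:2].round(3))
def pan(cc):
    P=cloud(cc); r=np.hypot(P[...,0]-PAN[0],P[...,1]-PAN[1]); q=P[(r<.095)&(r>.077)&(P[...,2]>.105)&(cc["depth"]>0)]; return np.percentile(q[:,2],[50,80,90,95]).round(4)
print("rim z",pan(dict(np.load("pics/top0.npz"))),pan(c))
w=np.zeros_like(ok); w[130:185,430:485]=1; print("jar",cv2.minEnclosingCircle((P[w&ok&(z>.07)][:,:2]*1000).astype(np.float32)))
```

```text
[-0.22  0.28 -1.08]
t 37.7417
40.875
[238. 231.] 0.0564 ((519.713134765625, 296.5971374511719), (42.15525817871094, 143.83090209960938), 77.50192260742188) [-0.003 -0.011]
[279. 241.] 0.056 ((496.36419677734375, 188.98033142089844), (41.465187072753906, 144.24951171875), 77.60624694824219) [-0.001 -0.   ]
[320. 251.] 0.0562 ((473.37677001953125, 81.55801391601562), (40.5516357421875, 142.53321838378906), 77.65982818603516) [0.008 0.009]
rim z [0.1225 0.1279 0.1299 0.1311] [0.1132 0.1175 0.1196 0.1207]
jar ((729.4378051757812, -267.0917663574219), 27.2724552154541)
```

View pics/fin.png

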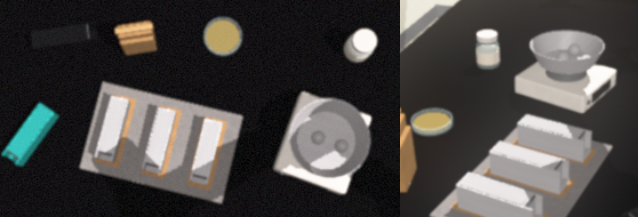

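The picture shows two balls in the dish at (318,137) and (341,146), all three tins upright on their marks, and the jar in place. Handing in.

```bash
python3 -c "
from station import *
ctrl.job_done(); print(get_t())"
```

```text
the job is handed in; nothing more can be done
the job is handed in; nothing more can be done
```

I poured both steel balls from the half-full tin into the balance dish and handed the job in. The arm's clock read 41 s after the last move, against the 72 s limit.

- **Which tin:** I tipped all three ±7° in the hand. Only the tin farthest from the balance shifted, by 0.108 N·m between its two level readings, against under 0.01 N·m for the other two.
- **Pour:** The tin lost about 2.15 N while tipping to 26° spout-down, which matches two steel balls (2.18 N). Afterwards it weighed about 110 g, so it is empty.
- **Dish:** The last pictures show two balls in it. By depth camera the rim sank 9.3 to 10.4 mm, depending on which part of the rim points I compare. That is a little under the expected 11.1 mm and partly below the 10.3 mm limit. I put this down to camera noise of 1–2 mm, because the ball count and the weight loss agree.
- **Tins:** Each is within about 3 mm of where it began, its yaw unchanged within 0.2°, and its tilt reads 0.012 rad or less.
- **Bystanders:** The jar reads within about 2 mm of its start. I saw no sign of contact with the seed dish or sample pack, but only from the pictures, as there is no direct reading.

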